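# Start the edge burnisher with its spring-return key

## Task

Start the edge burnisher, the machine with the red key: turn its key clockwise from OFF, past RUN, to the stop at START, hold it there for about a second, then let go so that it springs back to RUN and stays there. Leave the blue key of the dust extractor as it is.

Things in the scene. Friction and masses are not known exactly. Their poses are not given: they have to be found in the camera images.
- red_key (a point): Centre of the red upright plastic bow of the burnisher's key, on its vertical turning axis, 109 mm above the table. Bow: 32 mm along own x (to the white pointer line on its top), 10 mm thick along y, heights 93 to 125 mm. Under it a collar of radius 17 mm, 83 mm high, on a flat fixed console 75 mm high, 110x130 mm, key at its middle. Blue motor, 90 mm high, from 83 mm behind the axis.
- burnisher_barrel (a joint): First part of the red key's turn, rad, clockwise seen from above: 0 at OFF (white tick), stop at 0.7, RUN (green tick). Starts within 0.1 of OFF, light friction 0.03 Nm, stays where it is left. The bow's whole turn from OFF is the sum of the two joints, 1.3 rad to START; the key cannot be pulled out.
- burnisher_key (a joint): Second part of the red key's turn, beyond RUN, rad, clockwise on the same axis: 0 while at or before RUN, stop at 0.6, START (yellow tick). A spring (0.08 Nm at 0, 0.16 Nm at 0.6) brings it back to 0, RUN, when the key is let go.
- blue_key (a point): Tip of the bow of the dust extractor's key, to be left alone: a key of the same shape, in blue, on a like console in front of a black upright fan drum. The point lies 14 mm from that key's axis, 109 mm above the table.

How it is judged:
On the way:
1. the red key is held at START, against its spring, for half a second (value of joint burnisher_barrel above 0.5 rad and value of joint burnisher_key above 0.4 rad), for 0.5 s.
At the end, for the whole second after the job is handed in: after it was held within 0.2 rad (11 degrees) of the START stop for at least 0.5 s, the red key is let go and stands at RUN, the first joint above 0.5 and the second below 0.1 rad; the blue key is where it was (value of joint burnisher_barrel above 0.5 rad and value of joint burnisher_key below 0.1 rad); the robot touches nothing.
It fails at once if the blue key is turned (its tip moved by more than 5 mm) (distance of blue_key from where it was at the start of the episode above 0.005 m).
It also fails if it takes over 32 s, if anything falls off the work surface, if the arm or the gripper's body presses on something with over 40 N, if the wrist force passes 120 N, or if a joint passes its speed limit or range.

## Robot

A 6-joint arm with a two-finger parallel gripper is mounted at the origin on the work surface; the furniture and walls round the work are solid. World frame = base frame: x ahead of the robot, y to its left, z up, the work surface at z = 0. Lengths are in m, angles in rad, forces in N, time in s.
With the tool pointing down it reaches from about 0.35 to 0.775 m from the base axis. Payload 5.5 kg.
Tool frame: the origin (TCP) lies at the very end of the fingers, on their centre line; the grasp point (between the pads) lies 19 mm behind it; z points along the fingers, y is the line along which they close (so a half turn about z gives the same grasp; the last joint's range is limited). The gripper opens to 85 mm and grips with 20 to 120 N. Pads are 22 mm wide; open, the fingers measure 114 mm over their backs; the gripper's body (76 mm by 85 mm) begins 54 mm behind the grasp point. The pads swing forward as they close: fully open they stand 13 mm farther back than shut.
Start: joints at [1.006, 0.313, 0.046, 1.304, 0, 1.431], TCP at [0.237, 0.524, 0.231] pointing down, gripper open.
Joint ranges: [-2.76, 2.76], [-0.86, 1.69], [-1.03, 1.26], [-2.2, 2.34], [-1.47, 1.5], [-3.14, 3.14]. Speed limits (rad/s): [2.57, 2.57, 3.14, 3.14, 3.14, 3.14].

## Interface

Orientations are given as a 3x3 rotation matrix whose columns are the frame's x, y, z axes.
In Python, from rig import env gives the robot as it stands.
- The arm moves only by the tool drive_tool, never from a script. Its argument "increments" is a list that holds one entry, the list of rows, each a list of 5 numbers: the shift along the world's x, y, z in m, then the turn about the world's z in degrees, then the finger opening in m, from 0 to 0.0854. A call has 1 to 10 rows; each row shifts and turns the commanded pose from where the row before left it; what a row does not reach is not made up. A row lasts 1/12 s, in which the tool goes at most 41.7 mm and 7.16 degrees, less where a joint would pass 70% of its speed; a pose out of reach is approached as far as the arm can. A call with a gripper value outside its range is refused whole. The fingers move at their own pace and stop on an object; the grip force is fixed at half the most. Time passes only in rows, so rows that do not move let the fingers close. It gives the time, the measured TCP pose, the force, the opening and the grip force at its end, in the units of the state.
- env.observe(): the state, without advancing time (a new reading comes with each control period).
- env.capture(name): name is "scene" or "top" or "wrist"; returns a dict with "color" (384x512x3 uint8, red, green, blue), "fx", "fy", "cx", "cy" (pixels), "cam_to_world" (4x4, takes a point from camera to world coordinates). Camera axes: x right, y down, z forward; pixel columns grow to the right and rows downward; lengths in m; the calibration is good to about 2 mm. A picture is of the moment at which its call begins. There is no depth.
- env.finish_job(): hands the job in; it is judged then, once.
Trained networks look in a picture, given as the dict that the camera call returned (one of the last four; its "shot" number tells which), for a name from the list of things; names that differ only in an ending like _2 or _b are one class to them, and where a whole thing is asked for, a point or a joint stands for the part that bears it (a point fixed in the world has none). Each returns a list of dicts, best first, with "confidence" (0 to 1); they miss things now and then, are a little off and sometimes report something else, mostly with a low value. They report only what shows in the picture. A call takes as long as a camera call.
- env.look_for(picture, thing): "extent" ([centre column, centre row, width, height] in pixels, round what is visible of it).
- env.pinpoint(picture, thing): "point" ([column, row] in pixels: a listed point, or the origin of a listed thing).
The state is a dict: "time_s": time; "q": joint angles; "qvel": joint speeds; "effort": joint torques, N m; "eef_pos": TCP position; "tcp_rot": TCP orientation; "contact_force": force on the tool from outside, world axes, zero at the start; "ft_torque": the same for the moment, N m; "opening": opening from 0.0 (shut) to 1.0 (fully open); "grasp_force": force on a finger pad.
Only numpy, scipy, OpenCV 4.12 (cv2) and the standard library are available. Lean on these libraries where they do the work, as an engineer would, in place of code of your own. Each camera call takes 0.05 s, during which the arm holds its last target. There are 200 camera calls.

## Working session

There is one attempt and no reset: what is moved stays moved. The work goes in short steps, Python scripts to look and compute and a tool call to move; the robot and the scene stay as the last step left them, time stands still between calls to the robot, and variables do not carry over. Pictures are saved under pics/ and viewed, at most 10 in all, crops included, and the job is handed in when it is done.

Besides the shell and the picture viewer there is one more tool, called as name(argument=value, ...) on one line, values as JSON. drive_tool: Moves the arm, as the interface text tells. Its arguments: {"type":"object","properties":{"increments":{"type":"array","items":{"type":"array","items":{"type":"array","items":{"type":"number"}}}}},"required":["increments"]}

```bash
mkdir -p pics; cat > h.py <<'E'
import numpy as np, cv2
from rig import env
def ray(p,uv):
    T=np.array(p["cam_to_world"]);d=np.array([(uv[0]-p["cx"])/p["fx"],(uv[1]-p["cy"])/p["fy"],1.])
    d=T[:3,:3]@d;return T[:3,3],d/np.linalg.norm(d)
def tri(rs):
    A=sum(np.eye(3)-np.outer(d,d) for o,d in rs);b=sum((np.eye(3)-np.outer(d,d))@o for o,d in rs)
    return np.linalg.solve(A,b)
def atz(p,uv,z):
    o,d=ray(p,uv);return o+d*(z-o[2])/d[2]
def proj(p,X):
    T=np.linalg.inv(np.array(p["cam_to_world"]));c=T[:3,:3]@X+T[:3,3]
    return [p["cx"]+p["fx"]*c[0]/c[2],p["cy"]+p["fy"]*c[1]/c[2]]
E
python3 - <<'E'
from h import *
s=env.observe();print(s["time_s"],s["eef_pos"],np.round(s["tcp_rot"],3).tolist())
ims=[]
R={}
for n in ["scene","top","wrist"]:
    p=env.capture(n);ims.append(cv2.cvtColor(p["color"],cv2.COLOR_RGB2BGR))
    for t in ["red_key","blue_key"]:
        r=env.pinpoint(p,t)[:2]
        print(n,t,[(np.round(a["point"],1).tolist(),round(a["confidence"],2),np.round(atz(p,a["point"],.109),3).tolist()) for a in r])
        if r: R.setdefault(t,[]).append(ray(p,r[0]["point"]))
for t in R:
    if len(R[t])>1: print(t,tri(R[t][:2]))
cv2.imwrite("pics/a.png",cv2.resize(np.hstack(ims[:2]),(800,300)))
cv2.imwrite("pics/top.png",cv2.resize(ims[1],(768,576)))
cv2.imwrite("pics/scene.png",cv2.resize(ims[0],(768,576)))
E
```

```text
0.0 [0.23670721 0.52345323 0.23039964] [[-0.911, 0.412, -0.001], [0.412, 0.911, -0.002], [0.0, -0.002, -1.0]]
scene red_key [([230.6, 166.6], 0.44, [0.579, 0.21, 0.109])]
scene blue_key [([298.3, 240.2], 0.49, [0.527, -0.206, 0.109])]
top red_key [([166.0, 193.5], 0.38, [0.579, 0.216, 0.109])]
top blue_key [([338.9, 210.4], 0.57, [0.526, -0.216, 0.109])]
wrist red_key []
wrist blue_key []
red_key [0.58069699 0.21607868 0.10549948]
blue_key [ 0.52314638 -0.21363426  0.1169027 ]
```

View pics/top.png

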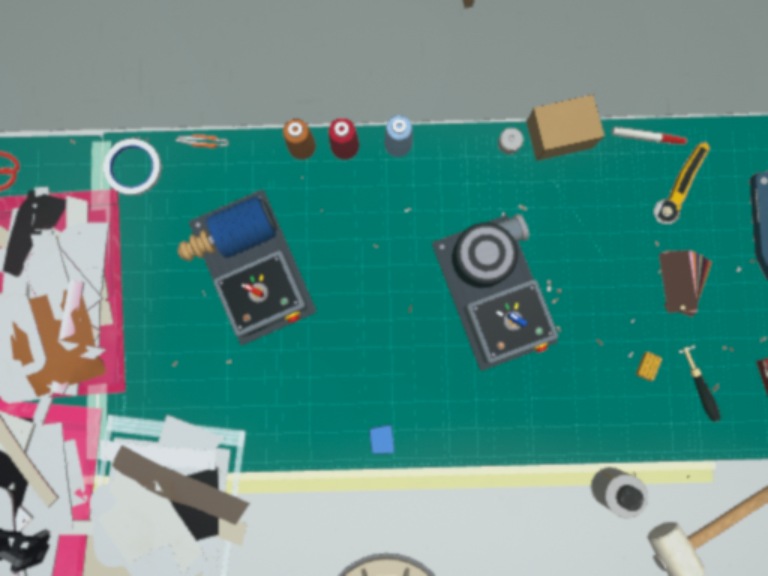

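View pics/scene.png

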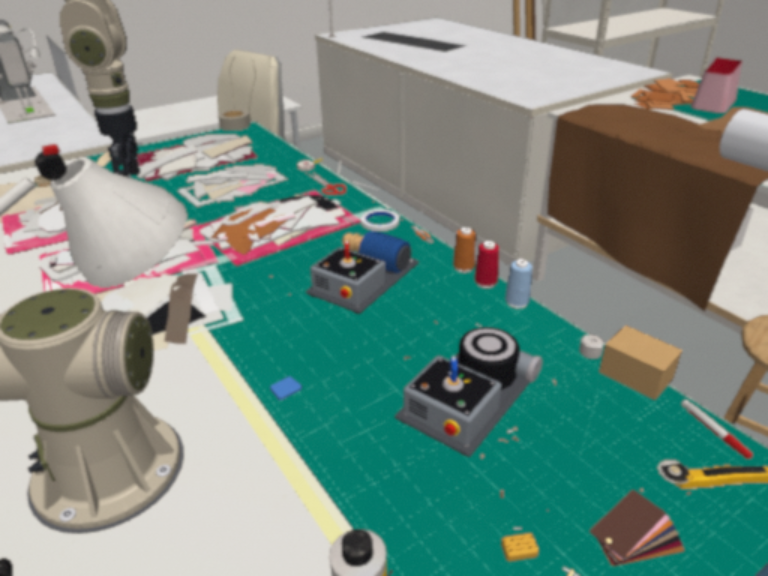

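The top view shows the red key at about (256,291), with its pointer up and to the left, and the blue key at about (514,319). The scene view agrees with both. I'll hover above the red key to refine.

drive_tool(increments=[[[0.024,-0.022,0,6.4,0.0854],[0.024,-0.022,0,6.4,0.0854],[0.024,-0.022,0,6.4,0.0854],[0.024,-0.022,0,6.4,0.0854],[0.024,-0.022,0,6.4,0.0854],[0.024,-0.022,0,6.4,0.0854],[0.024,-0.022,0,6.4,0.0854],[0.024,-0.022,0,6.4,0.0854],[0.024,-0.022,0,6.4,0.0854],[0.024,-0.022,0,6.4,0.0854]]])

```text
time_s: 1.28
eef_pos: [0.4781, 0.3027, 0.2315]
tcp_rot: [[-0.766, -0.642, 0.0], [-0.642, 0.766, 0.0], [-0.0, 0.0, -1.0]]
contact_force: [0.5, 1.0, -0.9]
opening: 0.998
grasp_force: 0.0
```

drive_tool(increments=[[[0.024,-0.022,0,6.4,0.0854],[0.024,-0.022,0,6.4,0.0854],[0.024,-0.022,0,6.4,0.0854],[0.02,-0.022,0,6.4,0.0854],[0,0,0,0,0.0854],[0,0,0,0,0.0854]]])

```text
time_s: 1.78
eef_pos: [0.5699, 0.2146, 0.2308]
tcp_rot: [[-0.422, -0.906, -0.001], [-0.906, 0.422, 0.0], [0.0, 0.001, -1.0]]
contact_force: [0.7, 0.7, -0.3]
opening: 1.002
grasp_force: 0.0
```

```bash
cat > look.py <<'E'
from h import *
import sys
s=env.observe();R=np.array(s["tcp_rot"]);print(s["time_s"],np.round(s["eef_pos"],4),"yaw y",np.degrees(np.arctan2(R[1,1],R[0,1])),"z",R[:,2].round(3),"F",np.round(s["contact_force"],1),s["opening"],s["grasp_force"])
p=env.capture("wrist");print("cam",np.round(np.array(p["cam_to_world"])[:3],3).tolist())
r=env.pinpoint(p,"red_key")[:2]
print([(np.round(a["point"],1).tolist(),round(a["confidence"],2),np.round(atz(p,a["point"],.109),4).tolist()) for a in r])
im=p["color"].astype(int);m=((im[...,0]>120)&(im[...,1]<75)&(im[...,2]<75)).astype(np.uint8)
n,l,st,c=cv2.connectedComponentsWithStats(m)
for i in range(1,n):
    if st[i,4]>60:
        ys,xs=np.nonzero(l==i)
        W=np.array([atz(p,(x,y),.122)[:2] for x,y in zip(xs,ys)]);mu=W.mean(0);w,v=np.linalg.eigh(np.cov(W.T))
        print(st[i],c[i].round(1),"world",mu.round(4),"axis deg",np.degrees(np.arctan2(v[1,1],v[0,1])).round(1),"sd",np.sqrt(w).round(4))
np.save("p_%s.npy"%sys.argv[1],p,allow_pickle=True)
cv2.imwrite("pics/%s.png"%sys.argv[1],cv2.resize(cv2.cvtColor(p["color"],cv2.COLOR_RGB2BGR),(768,576)))
E
python3 look.py w1
```

```text
1.7833 [0.5699 0.2146 0.2308] yaw y 155.02596593904354 z [-0.001  0.    -1.   ] F [ 0.7  0.7 -0.3] 1.0019688982836166 0.0
cam [[-0.907, 0.408, 0.108, 0.542], [0.422, 0.876, 0.235, 0.155], [0.001, 0.258, -0.966, 0.374]]
[([238.2, 179.5], 0.71, [0.578, 0.207, 0.109])]
[235 162  11  40 184] [241.3 177. ] world [0.5733 0.2037] axis deg 68.1 sd [0.0018 0.0085]
[231 175   6  28  65] [233.2 189.3] world [0.5829 0.2098] axis deg 56.4 sd [0.0006 0.006 ]
```

View pics/w1.png

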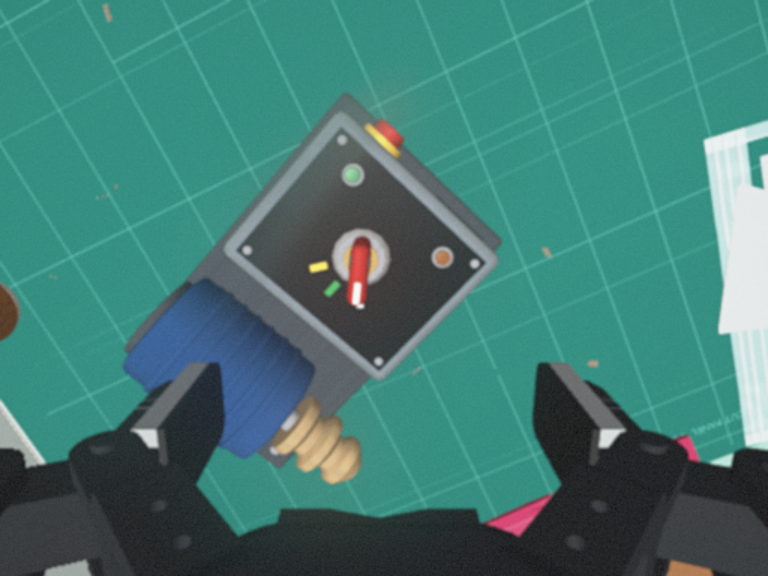

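The wrist view shows the red bow from (361,240) to its white tip at (357,302), the collar at about (361,257), and the console corners. The pointer sits at the white tick, and the motor lies to the lower left.

```bash
python3 - <<'E'
from h import *
p=np.load("p_w1.npy",allow_pickle=True).item()
f=lambda u,v,z:atz(p,(u/1.5,v/1.5),z)[:2]
print("collar",f(361,257,.083))
a,b=f(361,240,.125),f(357,302,.125);print("ends",a,b,(a+b)/2,np.linalg.norm(b-a),np.degrees(np.arctan2(*(b-a)[::-1])))
C=[f(*c,.075) for c in [(341,108),(228,249),(379,376),(495,262)]];print(C,np.mean(C,0),[np.linalg.norm(C[i]-C[i-1]) for i in range(4)])
for i in range(4): d=C[i]-C[i-1];print(np.degrees(np.arctan2(d[1],d[0])))
t=env.capture("top");r=env.pinpoint(t,"red_key");q=env.pinpoint(p,"red_key") if 0 else None
print(tri([ray(t,r[0]["point"]),ray(p,(238.2,179.5))]))
for n,u in dict(yellow=(318,267),green=(332,288),white=(360,306)).items():
    d=f(*u,.0755)-np.mean(C,0);print(n,np.degrees(np.arctan2(d[1],d[0])),np.linalg.norm(d))
E
```

```text
collar [0.57645324 0.20644605]
ends [0.56786126 0.19136792] [0.58327397 0.21907758] [0.57556762 0.20522275] 0.03170767385967092 60.91625149543643
[array([0.55146909, 0.12775511]), array([0.6463309 , 0.17046419]), array([0.59996081, 0.2816879 ]), array([0.50664839, 0.24413714])] [0.5761023  0.20601109] [np.float64(0.12471436030869781), np.float64(0.1040328220581338), np.float64(0.12050269032363499), np.float64(0.10058462274314502)]
-68.93745795036219
24.23842634898586
112.63166033308482
-158.07917187778463
[ 0.62438411  0.27445602 -0.23412586]
yellow -7.4793146195988145 0.02719936783520695
green 24.669776572151065 0.027682928345527522
white 62.85797451143576 0.032417732486205296
```

drive_tool(increments=[[[0.0064,-0.0084,-0.02,-3.5,0.0854],[0,0,-0.025,0,0.0854],[0,0,-0.025,0,0.0854],[0,0,0,0,0.0854],[0,0,0,0,0.0854]]])

```text
time_s: 2.4
eef_pos: [0.5735, 0.2082, 0.1605]
tcp_rot: [[-0.472, -0.882, -0.003], [-0.882, 0.472, -0.001], [0.002, 0.003, -1.0]]
contact_force: [-0.0, -0.5, 0.2]
opening: 1.0
grasp_force: 0.0
```

```bash
python3 look.py w2
```

```text
2.4 [0.5735 0.2082 0.1605] yaw y 151.83829500047716 z [-0.003 -0.001 -1.   ] F [-0.  -0.5  0.2] 1.0001739886748136 0.0
cam [[-0.882, 0.457, 0.118, 0.543], [0.472, 0.852, 0.227, 0.15], [0.003, 0.256, -0.967, 0.304]]
[([245.5, 213.1], 0.84, [0.5769, 0.207, 0.109])]
[237 185  17  63 313] [247.1 209.3] world [0.5729 0.2019] axis deg 68.8 sd [0.0019 0.0108]
[235 215   4  32  94] [236.5 232.3] world [0.5846 0.2109] axis deg 61.4 sd [0.0006 0.0051]
```

View pics/w2.png

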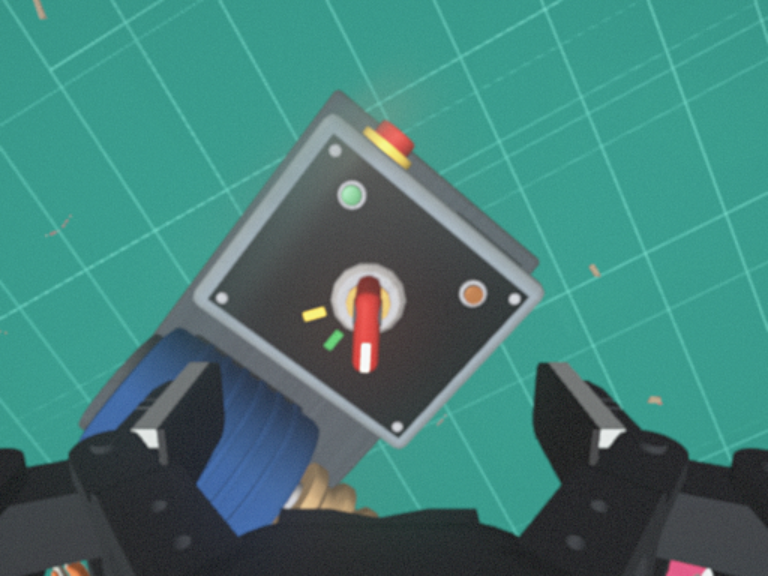

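The second view shows the bow top from (368,278) to (365,372) and the collar at about (368,300). The console is clear of the fingers.

```bash
python3 - <<'E'
from h import *
p=np.load("p_w2.npy",allow_pickle=True).item()
f=lambda u,v,z:atz(p,(u/1.5,v/1.5),z)[:2]
print("collar",f(368,300,.083))
a,b=f(368,278,.125),f(365,373,.125);print("ends",a,b,(a+b)/2,np.linalg.norm(b-a),np.degrees(np.arctan2(*(b-a)[::-1])))
q=np.load("p_w1.npy",allow_pickle=True).item()
print("2view",tri([ray(q,(238.2,179.5)),ray(p,(245.5,213.1))]))
s=env.observe();print(s["time_s"],s["eef_pos"],p["cx"],[proj(p,np.array(s["eef_pos"])+[0,0,d]) for d in(0,.02)])
E
```

```text
collar [0.57713956 0.20641836]
ends [0.56673048 0.18855503] [0.58525359 0.22040558] [0.57599203 0.20448031] 0.03684512030404594 59.81929714961097
2view [0.57795876 0.2078154  0.10571082]
2.5 [0.57572878 0.20839614 0.16304963] 251.9315088908226 [[np.float64(247.4459856021534), np.float64(253.36723309791523)], [np.float64(246.9554961447836), np.float64(275.64023072190355)]]
```

drive_tool(increments=[[[0.0015,-0.001,-0.02,-1,0.0854],[0,0,-0.02,0,0.0854],[0,0,-0.016,0,0.0854],[0,0,-0.012,0,0.0854],[0,0,0,0,0.03],[0,0,0,0,0.03],[0,0,0,0,0.03],[0,0,0,0,0.03],[0,0,0,0,0.03],[0,0,0,0,0.03]]])

```text
time_s: 3.33
eef_pos: [0.5775, 0.2067, 0.0944]
tcp_rot: [[-0.488, -0.873, 0.002], [-0.873, 0.488, 0.0], [-0.001, -0.001, -1.0]]
contact_force: [-0.5, 0.4, 0.9]
opening: 0.352
grasp_force: 0.0
```

```bash
python3 look.py w3
```

```text
3.3333 [0.5775 0.2067 0.0944] yaw y 150.76330174019466 z [ 0.002  0.    -1.   ] F [-0.5  0.4  0.9] 0.35227058501934283 0.0
cam [[-0.873, 0.471, 0.127, 0.545], [0.488, 0.843, 0.226, 0.149], [-0.001, 0.259, -0.966, 0.238]]
[([253.7, 265.4], 0.83, [0.5771, 0.2078, 0.109])]
[241 220  26  39 521] [253.4 234.2] world [0.568  0.1911] axis deg 74.7 sd [0.0024 0.0032]
[260 271   6  43 112] [263.1 292.5] world [0.5763 0.2135] axis deg 59.4 sd [0.0004 0.0049]
[238 274   8  45  81] [239.8 297.6] world [0.5851 0.2111] axis deg 63.3 sd [0.0006 0.0057]
```

View pics/w3.png

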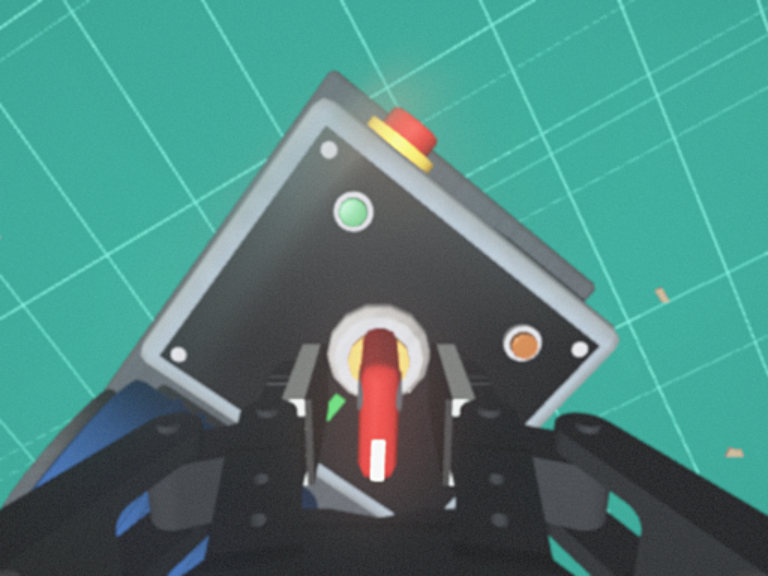

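The bow is centred between the fingers (379 against 380 px), so I'll close now.

drive_tool(increments=[[[0,0,0,0,0],[0,0,0,0,0],[0,0,0,0,0],[0,0,0,0,0],[0,0,0,0,0],[0,0,0,0,0]]])

```text
time_s: 3.93
eef_pos: [0.5772, 0.2064, 0.0935]
tcp_rot: [[-0.489, -0.872, 0.001], [-0.872, 0.489, -0.0], [-0.0, -0.001, -1.0]]
contact_force: [0.2, -1.8, 2.1]
opening: 0.106
grasp_force: 60.7
```

drive_tool(increments=[[[0,0,0,-4,0],[0,0,0,-4,0],[0,0,0,-4,0],[0,0,0,-4,0],[0,0,0,-4,0],[0,0,0,-4,0],[0,0,0,-4,0],[0,0,0,-4,0],[0,0,0,-4,0]]])

```text
time_s: 4.68
eef_pos: [0.5768, 0.2068, 0.0936]
tcp_rot: [[-0.909, -0.416, -0.0], [-0.416, 0.909, 0.001], [-0.0, 0.001, -1.0]]
contact_force: [0.6, 0.1, 1.8]
opening: 0.105
grasp_force: 60.7
```

```bash
python3 -c "
from h import *
s=env.observe();R=np.array(s['tcp_rot']);print(s['time_s'],s['eef_pos'],np.degrees(np.arctan2(R[1,1],R[0,1])),s['contact_force'],s['ft_torque'],s['opening'],s['grasp_force'],s['q'])"
```

```text
4.6833 [0.57682854 0.20682809 0.09357378] 114.58031904007775 [0.6203415  0.06354293 1.75892931] [0.05499897 0.08209443 0.04364811] 0.10545796126608553 60.743282586336136 [ 2.12993549e-01  4.55979458e-01 -8.82399747e-02  1.02641816e+00
  7.34110051e-04 -2.16013784e-01]
```

drive_tool(increments=[[[0,0,0,-4,0],[0,0,0,-4,0],[0,0,0,-4,0],[0,0,0,-4,0],[0,0,0,-4,0],[0,0,0,-4,0],[0,0,0,-4,0],[0,0,0,-4,0],[0,0,0,-2,0],[0,0,0,0,0]]])

```text
time_s: 5.52
eef_pos: [0.5767, 0.2074, 0.0935]
tcp_rot: [[-0.987, 0.16, -0.0], [0.16, 0.987, 0.002], [0.0, 0.002, -1.0]]
contact_force: [0.4, 2.6, 2.3]
opening: 0.106
grasp_force: 60.7
```

```bash
python3 -c "
from h import *
s=env.observe();R=np.array(s['tcp_rot']);print(s['time_s'],s['eef_pos'],np.degrees(np.arctan2(R[1,1],R[0,1])),s['contact_force'],s['ft_torque'],s['opening'],s['grasp_force'])"; python3 look.py w4
```

```text
5.5167 [0.57674767 0.20739333 0.09353355] 80.76925097707452 [0.39773987 2.55082797 2.25424145] [0.52745272 0.15549699 0.15294861] 0.10638315513353828 60.66617354750633
5.5167 [0.5767 0.2074 0.0935] yaw y 80.76925097707452 z [-0.     0.002 -1.   ] F [0.4 2.6 2.3] 0.10638315513353828 60.66617354750633
cam [[0.16, 0.954, 0.255, 0.512], [0.987, -0.155, -0.04, 0.217], [0.002, 0.258, -0.966, 0.237]]
[([253.9, 265.8], 0.96, [0.5776, 0.2075, 0.109])]
[239 221  27  43 653] [252.4 237.7] world [0.5599 0.2098] axis deg 180.0 sd [0.0025 0.0035]
[258 273   7  48  98] [262.9 295.9] world [0.5839 0.2099] axis deg 169.0 sd [0.0005 0.006 ]
[240 276   2  38  61] [240.4 294.9] world [0.5821 0.2016] axis deg 170.4 sd [0.0002 0.0049]
```

View pics/w4.png

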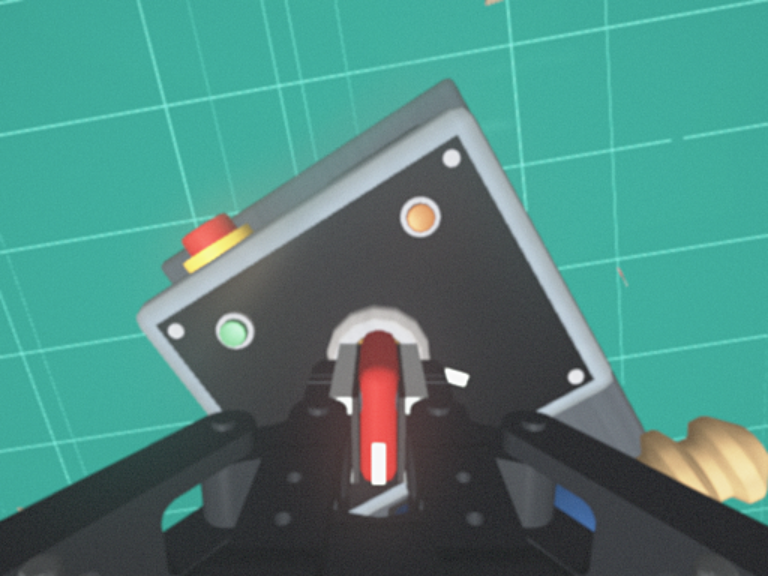

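The torque is rising and the key followed the gripper. I'll push slightly further to reach the stop, then hold.

drive_tool(increments=[[[0,0,0,-2,0],[0,0,0,-1,0],[0,0,0,0,0],[0,0,0,0,0],[0,0,0,0,0],[0,0,0,0,0],[0,0,0,0,0],[0,0,0,0,0],[0,0,0,0,0],[0,0,0,0,0]]])

```text
time_s: 6.45
eef_pos: [0.5768, 0.2074, 0.0935]
tcp_rot: [[-0.978, 0.21, 0.0], [0.21, 0.978, 0.002], [0.0, 0.002, -1.0]]
contact_force: [-1.4, 5.6, 3.8]
opening: 0.109
grasp_force: 60.9
```

```bash
python3 -c "
from h import *
s=env.observe();R=np.array(s['tcp_rot']);print(s['time_s'],s['eef_pos'],np.degrees(np.arctan2(R[1,1],R[0,1])),s['contact_force'],s['ft_torque'],s['opening'],s['grasp_force'])"
```

```text
6.45 [0.57678991 0.20738788 0.09351644] 77.87331294500085 [-1.37475216  5.57663871  3.80498505] [1.11416814 0.23005026 0.23939276] 0.10920258989140226 60.893478244543076
```

The torque has jumped to 0.24 Nm, so the key is at the stop. I'll hold a bit longer, ease back most of the way and release.

drive_tool(increments=[[[0,0,0,0,0],[0,0,0,0,0],[0,0,0,0,0],[0,0,0,0,0],[0,0,0,5,0],[0,0,0,5,0],[0,0,0,5,0],[0,0,0,5,0],[0,0,0,4,0],[0,0,0,0,0]]])

```text
time_s: 7.28
eef_pos: [0.5768, 0.207, 0.0935]
tcp_rot: [[-0.978, -0.207, -0.0], [-0.207, 0.978, 0.001], [-0.0, 0.001, -1.0]]
contact_force: [-1.5, 4.5, 3.7]
opening: 0.107
grasp_force: 61.0
```

drive_tool(increments=[[[0,0,0,0,0.0854],[0,0,0,0,0.0854],[0,0,0,0,0.0854],[0,0,0,0,0.0854],[0,0,0,0,0.0854],[0,0,0,0,0.0854],[0,0,0,0,0.0854],[0,0,0,0,0.0854],[0,0,0,0,0.0854]]])

```text
time_s: 8.03
eef_pos: [0.5769, 0.2065, 0.0933]
tcp_rot: [[-0.979, -0.204, 0.0], [-0.204, 0.979, 0.0], [-0.0, -0.0, -1.0]]
contact_force: [-0.6, 0.7, 0.3]
opening: 0.999
grasp_force: 0.0
```

drive_tool(increments=[[[0,0,0.01,0,0.0854],[0,0,0.02,0,0.0854],[0,0,0.025,0,0.0854],[0,0,0.025,0,0.0854],[0,0,0.02,0,0.0854],[0,0,0,0,0.0854],[0,0,0,0,0.0854]]])

```text
time_s: 8.62
eef_pos: [0.578, 0.2068, 0.1956]
tcp_rot: [[-0.979, -0.204, 0.004], [-0.204, 0.979, 0.001], [-0.004, 0.0, -1.0]]
contact_force: [-0.4, -0.5, 0.1]
opening: 1.0
grasp_force: 0.0
```

```bash
python3 look.py w5
```

```text
8.6167 [0.578  0.2068 0.1956] yaw y 101.76548910719596 z [ 0.004  0.001 -1.   ] F [-0.4 -0.5  0.1] 1.0000163982657475 0.0
cam [[-0.204, 0.945, 0.257, 0.513], [0.979, 0.197, 0.054, 0.193], [0.0, 0.262, -0.965, 0.339]]
[([253.8, 192.9], 0.63, [0.5761, 0.2074, 0.109])]
[243 176  21  45 217] [254.8 193.4] world [0.5729 0.2074] axis deg -149.4 sd [0.0018 0.0094]
```

View pics/w5.png

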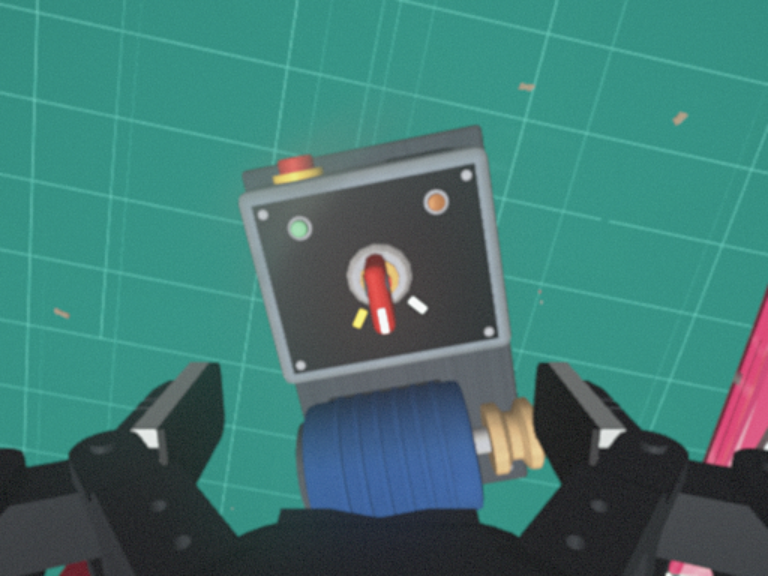

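The bow now points over the green RUN tick and hides it, with yellow to its left and white to its right. The gripper is clear, so I'll hand in.

```bash
python3 -c "
from rig import env
print(env.finish_job())"
```

```text
the job is handed in; nothing more can be done
None
```

I turned the red key to the START stop, held it there for about a second, then eased it most of the way back and let go. The last picture shows it standing at RUN. The arm stayed away from the blue key, the gripper is clear, and the job is handed in (no verdict returned).

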